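Try the lid of the pedal bin and let it down softly

ROBOT

A 6-joint arm with a two-finger parallel gripper is mounted at the origin on the work surface. World frame = base frame: x ahead of the robot, y to its left, z up, the work surface at z = 0. Lengths are in m, angles in degrees, forces in N, time in s.
With the tool pointing down it reaches from about 0.25 to 0.725 m from the base axis. Payload 9.7 kg.
Tool frame: the origin (TCP) lies at the very end of the fingers, on their centre line; the grasp point (between the pads) lies 19 mm behind it; z points along the fingers, y is the line along which they close (so a half turn about z gives the same grasp; the last joint's range is limited). The gripper opens to 85 mm and grips with 20 to 120 N. Pads are 22 mm wide; open, the fingers measure 114 mm over their backs; the gripper's body (76 mm by 85 mm) begins 54 mm behind the grasp point. The pads swing forward as they close: fully open they stand 13 mm farther back than shut.
Start: joints at [-75.974, 4.979, 10.078, 95.1, 0, 90], TCP at [0.133, -0.534, 0.231] pointing down, gripper open.
Joint ranges: [-179.16, 179.16], [-48.56, 103.87], [-65.8, 70.77], [-126.05, 130.52], [-82.76, 87.17], [-180, 180]. Speed limits (degrees/s): [127.2, 127.2, 147.25, 180, 180, 180].

INTERFACE

Orientations are given as [roll, pitch, yaw] about the fixed x, y, z axes, in that order (R = Rz(yaw) Ry(pitch) Rx(roll)).
In Python, from workcell import telemetry, optics, workorder gives the robot as it stands.
- The arm moves only by the shell command python3 -m handwheel 'ROWS' [FORCE]. ROWS is JSON, a list of rows, each an object of numbers: "tx", "ty", "tz": the shift along the tool's x, y, z in m; "ax", "ay", "az": the turn, a rotation vector about the tool's x, y, z in degrees; "jaw": the gripper command: -1 is shut, 1 is fully open, values between are in proportion. A call has exactly 10 rows; each row shifts and turns the commanded pose from where the row before left it, along the tool's axes as they then stand; what a row does not reach is not made up. A row lasts 1/8 s, in which the tool goes at most 62.5 mm and 10.7 degrees, less where a joint would pass 70% of its speed; a pose out of reach is approached as far as the arm can. A call is refused whole if a number of a shift passes 0.0625 or a number of a turn 10.7, either way. A call with a gripper value outside its range is refused whole. The fingers move at their own pace and stop on an object; FORCE is the grip in N (left out, the last holds). Time passes only in rows, so rows that do not move let the fingers close, or fill a call up. It gives the time, the measured TCP pose, the force, the opening and the grip force at its end, in the units of the state.
- telemetry.get_obs(): the state, without advancing time (a new reading comes with each control period).
- optics.camera(name): name is "scene" or "top" or "wrist"; returns a dict with "color" (420x560x3 uint8, red, green, blue), "K" (3x3 intrinsics, pixels), "extrinsics" (4x4, takes a point from camera to world coordinates); the wrist camera has in their place "mount" (4x4, takes a point from camera to tool coordinates, whose origin is the TCP and whose axes are the flange's). Camera axes: x right, y down, z forward; pixel columns grow to the right and rows downward; lengths in m; the calibration is good to about 2 mm. A picture is of the moment at which its call begins: read the wrist's pose just before it. There is no depth.
- workorder.job_done(): hands the job in; it is judged then, once.
The state is a dict: "time": time; "q": joint angles; "qd": joint speeds; "joint_efforts": joint torques, N m; "ee_pos": TCP position; "tcp_rot": TCP orientation; "wrist_force": force on the tool from outside, world axes, zero at the start; "torque": the same for the moment, N m; "opening": finger opening in m; "grasp_force": force on a finger pad.
Only numpy, scipy, OpenCV 4.12 (cv2) and the standard library are available. Lean on these libraries where they do the work, as an engineer would, in place of code of your own. Each camera call takes 0.05 s, during which the arm holds its last target. There are 200 camera calls.

TASK

The little pedal bin by the drying rack has just been put back together, and the closed tub was left with its edge under the pedal. With your fingertips slide the tub along the bench, without lifting it, until it stands wholly clear of the pedal; then check the lid: press the pedal right down to its stop, keep the lid fully open for a good three seconds, and let the pedal up slowly so that the lid closes gently and does not slam. Work the lid by the pedal only, do not touch the lid itself, leave everything else where it is, and finish with your hand clear.

Things in the scene. Friction and masses are not known exactly. Their poses are not given: they have to be found in the camera images.
- bin: Round steel pedal bin, 182 mm in diameter and about 212 mm tall with its lid shut, standing fixed on the bench. Origin: centre of its underside, on the bench. Its own -x is its front, where the pedal sticks out; +z up. The wall is 88 to 91 mm from the axis.
- pedal_pad (a point): Centre of the top face of the pedal's black ribbed foot plate (60 mm along the bin's y, 50 mm along its x, 8 mm thick). With the pedal up it lies 153 mm in front of the bin's axis (bin frame -0.153, 0, 0.054), 65 mm outside the wall, the plate sloping up outwards by 0.15 rad; with the pedal fully down it lies at bin frame (-0.154, 0, 0.024). The plate's outer edge is 178 mm from the bin's axis, its underside there about 48 mm above the bench when up.
- pedal (a joint): Pedal angle, rad: 0 up (at rest), 0.22 fully down on its stop; about 30 mm of travel at the foot plate. It turns about a cross axis inside the bin's foot, 20 mm in front of the bin's axis and 30 mm above the bench. Pushing it down takes about 5 to 10 N at first, falling to about 3 to 5 N just before the stop; it comes back up by itself with the weight of the lid and a light spring, following whatever holds it.
- lid (a joint): Lid angle, rad: 0 shut, 1.2 fully open (up to 1.26 if the pedal is leaned on hard). The lid is linked to the pedal and stands at about 5.45 times the pedal angle. Let go, it falls shut with a slam within about half a second; let up over two seconds or more it closes gently.
- lid_center (a point): Centre of the underside of the round domed steel lid (183 mm in diameter, 22 mm high), 191 mm above the bench when shut. Hinged at the back of the bin (bin frame x +0.104, z 0.191), it swings up and backwards, away from the pedal.
- tub_center (a point): Centre (half-way up) of the closed green plastic tub: squat, round, screw lid, 68 mm in diameter, 40 mm high, 0.09 to 0.2 kg, upright and loose on the bench. It starts about 0.20 m in front of the bin's axis with 8 to 18 mm of its edge under the outer edge of the pedal's plate, where it blocks the pedal. It slides when pushed low on its side; beyond the pedal about 60 mm of bench is free to either side.
- brush: Bystander, leave alone: small round bottle brush lying on the bench to one side of the tub, 190 mm long, wooden handle, about 24 mm high. Origin: middle of its underside; handle towards its -x.
- bombilla: Bystander, leave alone: stainless bombilla (drinking straw with a sieve), 190 mm long, 12 mm high, lying on the bench to the other side of the tub. Origin: middle of its underside.
- soap: Bystander, leave alone: clear soap bottle, 62 mm in diameter, 190 mm tall. Origin: centre of its underside.
- mug: Bystander, leave alone: white mug, 80 mm in diameter, 88 mm tall. Origin: centre of its underside.
- flask: Bystander, leave alone: tall steel flask with a black top and handle, 88 mm in diameter, 252 mm tall. Origin: centre of its underside.
- jar: Bystander, leave alone: glass jar with a black lid, 76 mm in diameter, 110 mm tall. Origin: centre of its underside.
There are look-alikes about, which are no part of the job. Of the things that look like the part that bears tub_center, the largest one is meant.

How it is judged (in metres and radians):
On the way, in this order (a step that is already met when the one before it is completed fails the run):
1. the tub is slid clear of the pedal and stands upright on the bench (horizontal distance between tub_center and pedal_pad above 0.058 m and height (world z) of tub_center between 0.016 and 0.024 m and angle between tub_center's own z axis and vertical below 0.1 rad), for 0.2 s.
2. the pedal is pressed right down and the lid kept fully open for three seconds (value of joint lid above 1.1 rad), for 2.8 s.
3. the lid is let down until it is shut (value of joint lid below 0.04 rad), for 0.2 s.
At the end, for the whole second after the job is handed in: The lid is shut again (within 0.04 rad) with the pedal up (within 0.01 rad); the tub stands upright on the bench, clear of the pedal's plate (centres more than 58 mm apart seen from above); the hand touches nothing (all of step 1 and value of joint lid below 0.04 rad and value of joint pedal below 0.01 rad).
It fails at once if the lid slams: it closes faster than 2.8 rad/s (velocity of joint lid below -2.8 rad/s).
It fails at once if the robot touches the lid (contact force between any of the fingers, the arm and lid above 0.5 N).
It fails at once if the tub is lifted off the bench or tipped (height (world z) of tub_center above 0.028 m or angle between tub_center's own z axis and vertical above 0.35 rad).
It fails at once if a bystander (brush, bombilla, soap bottle, mug, flask or jar) is shifted by more than 20 mm, lifted or knocked over (distance of any of brush, bombilla, soap, mug, flask, jar from where it was at the start of the episode above 0.02 m).
It also fails if it takes over 58 s, if anything falls off the work surface, if the arm or the gripper's body presses on something with over 40 N, if the wrist force passes 120 N, or if a joint passes its speed limit or range.

## Working session

There is one attempt and no reset: what is moved stays moved. The work goes in short steps, Python scripts to look and compute and a shell command to move; the robot and the scene stay as the last step left them, time stands still between calls to the robot, and variables do not carry over. Pictures are saved under pics/ and viewed, at most 10 in all, crops included, and the job is handed in when it is done.

```bash
mkdir -p pics; ls
python3 - <<'E'
from workcell import telemetry, optics
import cv2,numpy as np
o=telemetry.get_obs();print(o['time'],o['ee_pos'],o['tcp_rot'],o['opening'])
a=[]
for n in('scene','top'):
    c=optics.camera(n);cv2.imwrite(f'pics/{n}0.png',c['color'][...,::-1]);np.savez(f'{n}0.npz',**c)
    print(n,c['K'].tolist(),np.round(c['extrinsics'],3).tolist())
E
```

```text
pics
0.0 [ 0.13323349 -0.53337299  0.23056136] [-1.79921427e+02  2.00264680e-03  1.40262832e+01] 0.08546437269944789
scene [[462.70735820548805, 0.0, 284.16580989816407], [0.0, 462.70735820548805, 218.4791143671158], [0.0, 0.0, 1.0]] [[-1.0, 0.015, 0.01, 0.528], [0.008, 0.874, -0.485, 0.514], [-0.016, -0.485, -0.874, 1.158], [0.0, 0.0, 0.0, 1.0]]
top [[518.0699631255669, 0.0, 274.9638121438088], [0.0, 518.0699631255669, 217.0424592629119], [0.0, 0.0, 1.0]] [[-0.004, -0.999, 0.05, 0.482], [-1.0, 0.004, 0.006, -0.057], [-0.006, -0.05, -0.999, 1.481], [0.0, 0.0, 0.0, 1.0]]
```

View pics/top0.png

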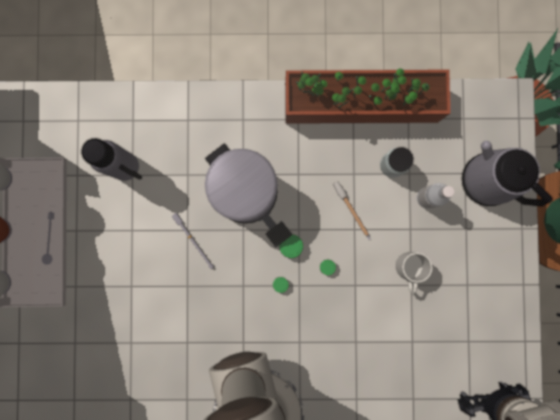

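View pics/scene0.png

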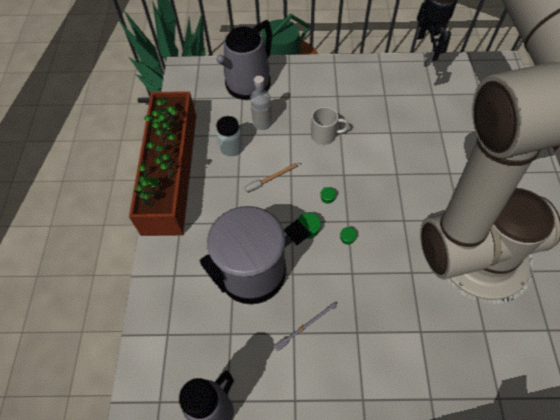

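The top view shows the bin lid near px (241,186), the pedal plate at (279,234), and the tub at (292,247), partly under the plate. The smaller green look-alikes are at (281,285) and (328,268). The bombilla lies to the left and the brush to the right.

```bash
cat > h.py <<'E'
import numpy as np,cv2
def ray(c,uv,z):
    K,T=c['K'],c['extrinsics'];d=T[:3,:3]@np.linalg.solve(K,[uv[0],uv[1],1.]);o=T[:3,3]
    return o+d*(z-o[2])/d[2]
def greens(c,z=.04):
    h=cv2.cvtColor(np.ascontiguousarray(c['color']),cv2.COLOR_RGB2HSV)
    m=cv2.inRange(h,(50,120,60),(85,255,255));cs,_=cv2.findContours(m,cv2.RETR_EXTERNAL,cv2.CHAIN_APPROX_NONE)
    out=[]
    for k in cs:
        if cv2.contourArea(k)<60: continue
        P=np.array([ray(c,p,z)[:2] for p in k[:,0]])
        (x,y),r=cv2.minEnclosingCircle(P.astype(np.float32));
        if r<.05: out.append((np.round(k[:,0].mean(0)),round(x,4),round(y,4),round(r,4),P))
    return out
E
python3 - <<'E'
from h import *
for n in('top','scene'):
    c=np.load(n+'0.npz')
    for g in greens(c): print(n,*g[:4])
    hs=cv2.cvtColor(c['color'],cv2.COLOR_RGB2HSV)
    m=cv2.inRange(c['color'],(0,0,0),(40,40,40));nn,l,s,ce=cv2.connectedComponentsWithStats(m)
    for i in range(1,nn):
        if s[i,4]>120: print(n,'dark',s[i],ce[i].round(1),ray(c,ce[i],.054).round(4))
c=np.load('top0.npz')
g=cv2.cvtColor(c['color'],cv2.COLOR_RGB2GRAY)
print(cv2.HoughCircles(cv2.GaussianBlur(g,(5,5),1),cv2.HOUGH_GRADIENT,1,50,param1=80,param2=20,minRadius=30,maxRadius=42))
for n,uv in dict(bin=(241,186)).items(): print(n,ray(c,uv,.195))
for n,uv,z in [('bomb1',(176,216),.006),('bomb2',(212,267),.006),('brush1',(338,184),.012),('brush2',(367,235),.012),('mug',(415,267),.088)]: print(n,ray(c,uv,z).round(3))
im=c['color'][130:320,150:400];cv2.imwrite('pics/c1.png',cv2.resize(im,(750,570),interpolation=cv2.INTER_CUBIC)[...,::-1])
E
```

```text
top [280. 284.] 0.3669 -0.0624 0.0172
top [327. 267.] 0.4143 -0.1931 0.0174
top [292. 248.] 0.4728 -0.0923 0.0291
top [396.  83.] 0.933 -0.3865 0.0379
top dark [ 85 140  29  28 347] [102.9 156. ] [0.7248 0.4294 0.054 ]
top dark [ 497  151   54   55 1608] [521. 176.] [ 0.6633 -0.7279  0.054 ]
top dark [269 224  21  17 183] [279.2 232.5] [ 0.5101 -0.0597  0.054 ]
top dark [459 384  68  36 771] [491.8 399.6] [ 0.0558 -0.6325  0.054 ]
scene [348. 235.] 0.3697 -0.0523 0.0257
scene [312. 222.] 0.4726 -0.0911 0.034
scene [328. 194.] 0.4146 -0.1806 0.0258
scene [158. 120.] 0.9304 -0.4703 0.0319
scene dark [ 226    0   67   74 1211] [251.2  37.5] [ 0.6494 -0.8225  0.054 ]
scene dark [ 411    0   47   61 1349] [435.   23.4] [ 8.000e-04 -8.772e-01  5.400e-02]
scene dark [160  14  18  42 226] [168.9  37.6] [ 0.9381 -0.8297  0.054 ]
scene dark [134  28  25  34 195] [146.7  45.4] [ 1.011  -0.7924  0.054 ]
scene dark [288  34  16  20 165] [296.5  45.7] [ 0.4924 -0.777   0.054 ]
scene dark [ 474   82   42   71 1745] [491.5 118.2] [-0.0994 -0.4394  0.054 ]
scene dark [176  99  20 132 916] [185.5 165.
[... 208 characters left out ...]
[227.3 125.8] [ 0.7124 -0.4274  0.054 ]
scene dark [144 171  31  31 330] [160.1 186.7] [ 0.893  -0.2079  0.054 ]
scene dark [512 189  41  33 220] [533.4 199.9] [-0.1485 -0.1451  0.054 ]
scene dark [284 219  28  28 459] [295.9 232.7] [ 0.5093 -0.0542  0.054 ]
scene dark [422 223  24  51 554] [430.9 248.2] [ 0.1568 -0.0026  0.054 ]
scene dark [201 253  85  51 884] [242.2 279.8] [0.6486 0.0782 0.054 ]
scene dark [ 179  370   55   50 1744] [206.8 396.7] [0.7185 0.3578 0.054 ]
[[[241.5 184.5  36.9]
  [289.5 221.5  31. ]]]
bin [0.62366972 0.03540228 0.195     ]
bomb1 [0.559 0.235 0.006]
bomb2 [0.414 0.132 0.006]
brush1 [ 0.648 -0.228  0.012]
brush2 [ 0.503 -0.308  0.012]
mug [ 0.416 -0.422  0.088]
```

View pics/c1.png

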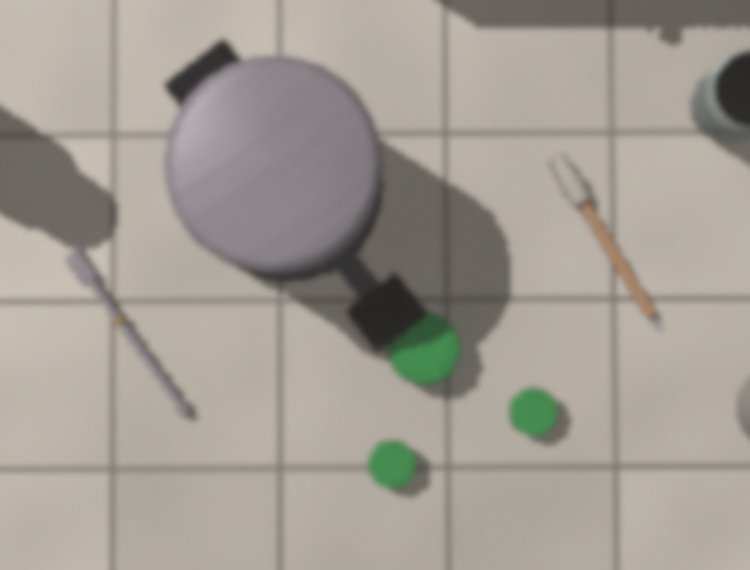

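The crop shows the plate near full-image px (279,234), with the tub's inner edge hidden or shaded below it. I'll refine the tub, pad and axis by fitting them.

Run:
```python
from h import *
from scipy.optimize import least_squares
T=np.load('top0.npz');S=np.load('scene0.npz')
# plate: dark min-area rect in both views, triangulate
def plate(c,box):
    x,y,w,h=box;g=c['color'][y:y+h,x:x+w].max(2);m=(g<62).astype(np.uint8)
    m=cv2.morphologyEx(m,cv2.MORPH_OPEN,np.ones((9,9),np.uint8))
    k=max(cv2.findContours(m,0,1)[0],key=cv2.contourArea);r=cv2.minAreaRect(k);return np.array(r[0])+[x,y],r
for n,c,b in(('top',T,(255,212,45,45)),('scene',S,(278,210,45,45))):
    p,r=plate(c,b);print(n,p,r[1:],ray(c,p,.054).round(4))
# lid circle from top: light grey-violet lid, fit by Hough centre
for z in(.195,.205): print('lid',ray(T,(241.5,184.9),z).round(4))
u=np.array([-.788,-.616])
for n,c in(('top',T),('scene',S)):
    P=[g for g in greens(c) if abs(g[1]-.4728)<.02][0][4]
    c0=np.array([.469,-.089]);d=(P-c0)@u
    Q=P[d>-.005]
    f=least_squares(lambda v:np.hypot(*(Q-v).T)-.034,c0,loss='soft_l1',f_scale=.002);print(n,f.x.round(4),np.abs(f.fun).max().round(4),len(Q))
```

```text
top [278.  233.5] ((17.0, 18.0), 90.0) [ 0.5074 -0.0563  0.054 ]
scene [296.5 231. ] ((26.0, 23.0), 90.0) [ 0.5075 -0.0593  0.054 ]
lid [0.6264 0.0342 0.195 ]
lid [0.6253 0.0334 0.205 ]
top [ 0.4781 -0.0852] 0.0242 36
scene [ 0.4755 -0.0885] 0.024 39
```

Run:
```python
from h import *
T=np.load('top0.npz');S=np.load('scene0.npz')
u=np.array([-.788,-.616]);t=np.array([.616,-.788])
for n,c in(('top',T),('scene',S)):
    h=cv2.cvtColor(c['color'],cv2.COLOR_RGB2HSV);m=cv2.inRange(h,(45,90,25),(90,255,255))
    k=[k for k in cv2.findContours(m,0,cv2.CHAIN_APPROX_NONE)[0] if cv2.contourArea(k)>60]
    for q in k:
        P=np.array([ray(c,p,.04)[:2] for p in q[:,0]])
        M=P.mean(0)
        if .33<M[0]<.52 and -.25<M[1]<0:
            a=(P-[.626,.034])@u;b=(P-[.626,.034])@t
            print(n,M.round(3),'u',a.min().round(4),a.max().round(4),'t',b.min().round(4),b.max().round(4))
```

```text
top [ 0.367 -0.063] u 0.2444 0.2836 t -0.1021 -0.0653
top [ 0.414 -0.194] u 0.2878 0.3269 t 0.0296 0.0678
top [ 0.471 -0.094] u 0.1765 0.2289 t -0.0253 0.0355
scene [ 0.369 -0.053] u 0.2314 0.281 t -0.112 -0.0682
scene [ 0.469 -0.087] u 0.166 0.2293 t -0.0344 0.0384
scene [ 0.416 -0.182] u 0.2737 0.3221 t 0.018 0.064
```

```bash
python3 -m handwheel '[{"az":-8,"jaw":1},{"az":-8,"jaw":1},{"az":-8,"jaw":1},{"tx":0.054,"ty":-0.0142,"jaw":1},{"tx":0.054,"ty":-0.0142,"jaw":1},{"tx":0.054,"ty":-0.0142,"jaw":1},{"tx":0.054,"ty":-0.0142,"jaw":1},{"tx":0.054,"ty":-0.0142,"jaw":1},{"tx":0.054,"ty":-0.0142,"jaw":1},{"tx":0.054,"ty":-0.0142,"jaw":1}]' 20
```

```text
$[0]: bad value
```

```bash
python3 -m handwheel '[{"tx":0,"ty":0,"tz":0,"ax":0,"ay":0,"az":-8,"jaw":1},{"tx":0,"ty":0,"tz":0,"ax":0,"ay":0,"az":-8,"jaw":1},{"tx":0,"ty":0,"tz":0,"ax":0,"ay":0,"az":-8,"jaw":1},{"tx":0.054,"ty":-0.0142,"tz":0,"ax":0,"ay":0,"az":0,"jaw":1},{"tx":0.054,"ty":-0.0142,"tz":0,"ax":0,"ay":0,"az":0,"jaw":1},{"tx":0.054,"ty":-0.0142,"tz":0,"ax":0,"ay":0,"az":0,"jaw":1},{"tx":0.054,"ty":-0.0142,"tz":0,"ax":0,"ay":0,"az":0,"jaw":1},{"tx":0.054,"ty":-0.0142,"tz":0,"ax":0,"ay":0,"az":0,"jaw":1},{"tx":0.054,"ty":-0.0142,"tz":0,"ax":0,"ay":0,"az":0,"jaw":1},{"tx":0.054,"ty":-0.0142,"tz":0,"ax":0,"ay":0,"az":0,"jaw":1}]' 20
```

```text
time: 1.35
ee_pos: [0.3705, -0.2208, 0.2311]
tcp_rot: [180.0, 0.0, 38.0]
wrist_force: [0.3, -0.9, 0.3]
opening: 0.0857
grasp_force: 0.0
```

```bash
python3 -m handwheel '[{"tx":0.0534,"ty":-0.0138,"tz":0,"ax":0,"ay":0,"az":0,"jaw":1},{"tx":0.0534,"ty":-0.0138,"tz":0,"ax":0,"ay":0,"az":0,"jaw":1},{"tx":0.0534,"ty":-0.0138,"tz":0,"ax":0,"ay":0,"az":0,"jaw":1},{"tx":0,"ty":0,"tz":0.04,"ax":0,"ay":0,"az":0,"jaw":1},{"tx":0,"ty":0,"tz":0.04,"ax":0,"ay":0,"az":0,"jaw":1},{"tx":0,"ty":0,"tz":0.04,"ax":0,"ay":0,"az":0,"jaw":1},{"tx":0,"ty":0,"tz":0,"ax":0,"ay":0,"az":0,"jaw":1},{"tx":0,"ty":0,"tz":0,"ax":0,"ay":0,"az":0,"jaw":1},{"tx":0,"ty":0,"tz":0,"ax":0,"ay":0,"az":0,"jaw":1},{"tx":0,"ty":0,"tz":0,"ax":0,"ay":0,"az":0,"jaw":1}]'
python3 - <<'E'
from workcell import telemetry, optics
import cv2,numpy as np
from h import *
from scipy.spatial.transform import Rotation as R
o=telemetry.get_obs();c=optics.camera('wrist');cv2.imwrite('pics/w1.png',c['color'][...,::-1])
T=np.eye(4);T[:3,:3]=R.from_euler('xyz',o['tcp_rot'],degrees=True).as_matrix();T[:3,3]=o['ee_pos']
d=dict(color=c['color'],K=c['K'],extrinsics=T@c['mount']);np.savez('w1.npz',**d)
print(np.round(c['mount'],3).tolist())
for g in greens(d): print(*g[:4])
E
```

```text
time: 2.6
ee_pos: [0.4711, -0.0913, 0.1125]
tcp_rot: [179.9, -0.1, 38.0]
wrist_force: [0.3, -0.5, 0.8]
opening: 0.0855
grasp_force: 0.0
[[0.0, -0.956, -0.294, 0.075], [1.0, 0.0, 0.0, 0.001], [-0.0, -0.294, 0.956, -0.143], [0.0, 0.0, 0.0, 1.0]]
[331. 334.] 0.4252 -0.1826 0.0269
[180. 282.] 0.3839 -0.0658 0.024
[282. 225.] 0.4736 -0.0941 0.0331
```

View pics/w1.png

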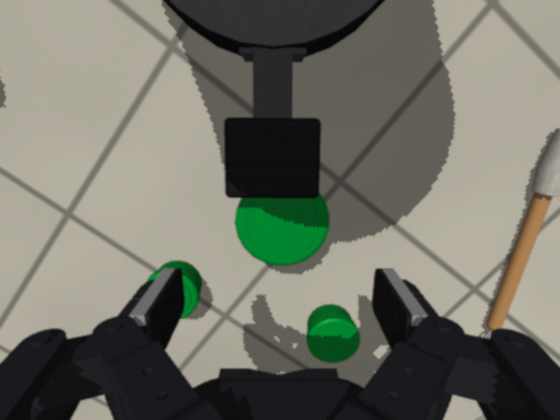

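The wrist view shows the plate at px (225–320, 118–197) and the tub spanning columns 235–329, with its bottom rim near row 263. The view is along the bin's axis, and the tub sits slightly to the right of the plate's centre line.

Run:
```python
from h import *
d=np.load('w1.npz');u=np.array([-.788,-.616]);t=np.array([.616,-.788])
f=lambda p,z:(lambda q:(q.round(4),'u %.4f t %.4f'%((q[:2]-[.626,.034])@u,(q[:2]-[.626,.034])@t)))(ray(d,p,z))
for n,p,z in[('padc',(272.5,156),.054),('oe',(272,196),.0575),('ie',(273,119),.0503),('tubL',(235,222),.04),('tubR',(329,222),.04),('tubB',(282,264),.04),('tubBlow',(282,266),.0)]: print(n,*f(p,z))
h=cv2.cvtColor(d['color'],cv2.COLOR_RGB2HSV);m=cv2.inRange(h,(45,90,25),(90,255,255))
for r in range(200,270,5):
    x=np.flatnonzero(m[r,225:340])+225
    if len(x): print(r,x[0],x[-1],end='; ')
```

```text
padc [ 0.5081 -0.0591  0.054 ] u 0.1503 t 0.0008
oe [ 0.4884 -0.074   0.0575] u 0.1750 t 0.0004
ie [ 0.5256 -0.0459  0.0503] u 0.1283 t 0.0011
tubL [ 0.4537 -0.0676  0.04  ] u 0.1984 t -0.0261
tubR [ 0.4945 -0.1198  0.04  ] u 0.1984 t 0.0401
tubB [ 0.4485 -0.1138  0.04  ] u 0.2310 t 0.0072
tubBlow [ 0.4317 -0.1278  0.    ] u 0.2527 t 0.0078
200 241 324; 205 239 325; 210 237 327; 215 236 328; 220 236 328; 225 236 328; 230 237 328; 235 238 326; 240 240 324; 245 243 321; 250 248 317; 255 253 311; 260 261 304; 265 277 285;
```

```bash
python3 -m handwheel '[{"tx":0,"ty":0.0025,"tz":0,"ax":0,"ay":0,"az":0,"jaw":1},{"tx":0,"ty":0,"tz":0.025,"ax":0,"ay":0,"az":0,"jaw":1},{"tx":0,"ty":0,"tz":0.025,"ax":0,"ay":0,"az":0,"jaw":1},{"tx":0,"ty":0,"tz":0.025,"ax":0,"ay":0,"az":0,"jaw":1},{"tx":0,"ty":0,"tz":0.025,"ax":0,"ay":0,"az":0,"jaw":1},{"tx":0,"ty":0,"tz":0,"ax":0,"ay":0,"az":0,"jaw":1},{"tx":0,"ty":0,"tz":0,"ax":0,"ay":0,"az":0,"jaw":0.8},{"tx":0,"ty":0,"tz":0,"ax":0,"ay":0,"az":0,"jaw":0.7},{"tx":0,"ty":0,"tz":0,"ax":0,"ay":0,"az":0,"jaw":0.6},{"tx":0,"ty":0,"tz":0,"ax":0,"ay":0,"az":0,"jaw":0.55}]'
```

```text
time: 3.9
ee_pos: [0.4729, -0.0934, 0.0126]
tcp_rot: [179.9, -0.1, 38.0]
wrist_force: [-0.7, -0.7, 6.6]
opening: 0.0672
grasp_force: 21.1
```

```bash
python3 -m handwheel '[{"tx":-0.005,"ty":0,"tz":0,"ax":0,"ay":0,"az":0,"jaw":0.55},{"tx":-0.006,"ty":0,"tz":0,"ax":0,"ay":0,"az":0,"jaw":0.55},{"tx":-0.006,"ty":0,"tz":0,"ax":0,"ay":0,"az":0,"jaw":0.55},{"tx":-0.006,"ty":0,"tz":0,"ax":0,"ay":0,"az":0,"jaw":0.55},{"tx":-0.006,"ty":0,"tz":0,"ax":0,"ay":0,"az":0,"jaw":0.55},{"tx":-0.005,"ty":0,"tz":0,"ax":0,"ay":0,"az":0,"jaw":0.55},{"tx":0,"ty":0,"tz":0,"ax":0,"ay":0,"az":0,"jaw":0.55},{"tx":0,"ty":0,"tz":0,"ax":0,"ay":0,"az":0,"jaw":0.7},{"tx":0,"ty":0,"tz":0,"ax":0,"ay":0,"az":0,"jaw":0.85},{"tx":0,"ty":0,"tz":0,"ax":0,"ay":0,"az":0,"jaw":1}]'
```

```text
time: 5.15
ee_pos: [0.4451, -0.114, 0.0111]
tcp_rot: [-180.0, 0.0, 38.0]
wrist_force: [0.9, -0.5, 0.4]
opening: 0.0853
grasp_force: 0.0
```

```bash
python3 -m handwheel '[{"tx":0,"ty":0,"tz":0,"ax":0,"ay":0,"az":0,"jaw":1},{"tx":0,"ty":0,"tz":0,"ax":0,"ay":0,"az":0,"jaw":1},{"tx":0,"ty":0,"tz":-0.02,"ax":0,"ay":0,"az":0,"jaw":1},{"tx":0,"ty":0,"tz":-0.03,"ax":0,"ay":0,"az":0,"jaw":1},{"tx":0,"ty":0,"tz":-0.03,"ax":0,"ay":0,"az":0,"jaw":1},{"tx":0,"ty":0,"tz":-0.03,"ax":0,"ay":0,"az":0,"jaw":1},{"tx":0,"ty":0,"tz":0,"ax":0,"ay":0,"az":0,"jaw":0},{"tx":0,"ty":0,"tz":0,"ax":0,"ay":0,"az":0,"jaw":-1},{"tx":0,"ty":0,"tz":0,"ax":0,"ay":0,"az":0,"jaw":-1},{"tx":0,"ty":0,"tz":0,"ax":0,"ay":0,"az":0,"jaw":-1}]'
python3 - <<'E'
from workcell import telemetry, optics
import cv2,numpy as np
from h import *
from scipy.spatial.transform import Rotation as R
o=telemetry.get_obs();c=optics.camera('wrist');cv2.imwrite('pics/w2.png',c['color'][...,::-1])
T=np.eye(4);T[:3,:3]=R.from_euler('xyz',o['tcp_rot'],degrees=True).as_matrix();T[:3,3]=o['ee_pos']
d=dict(color=c['color'],K=c['K'],extrinsics=T@c['mount']);np.savez('w2.npz',**d)
for g in greens(d): print(*g[:4])
print(o['opening'],o['wrist_force'])
E
```

```text
time: 6.4
ee_pos: [0.4449, -0.114, 0.1205]
tcp_rot: [-179.9, 0.0, 38.0]
wrist_force: [-0.4, -0.2, -0.9]
opening: 0.0125
grasp_force: 0.0
[339. 288.] 0.4278 -0.1866 0.0237
[169. 248.] 0.3773 -0.0645 0.0244
[280. 215.] 0.4476 -0.1136 0.0343
0.012471909425747408 [-0.3738712  -0.23293508 -0.91805205]
```

View pics/w2.png

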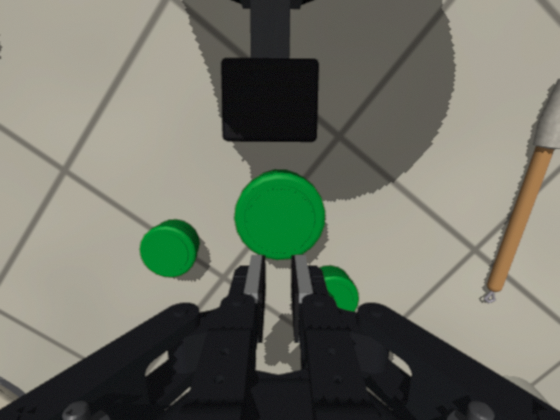

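The tub now stands clear at (0.448,-0.114), 81 mm from the pad. The wrist camera sits on the tool's +x side, towards the bin, so I'll turn the hand half round before pressing. I'll check which way J6 allows.

```bash
python3 -c "
from workcell import telemetry as t;print(t.get_obs()['q'])"
```

```text
[-1.43689655e+01 -8.15822424e+00 -1.49907727e+01  8.32261720e+01
  6.96925825e-04  1.27607556e+02]
```

```bash
python3 -m handwheel '[{"tx":0,"ty":0,"tz":0,"ax":0,"ay":0,"az":-10,"jaw":-1},{"tx":0,"ty":0,"tz":0,"ax":0,"ay":0,"az":-10,"jaw":-1},{"tx":0,"ty":0,"tz":0,"ax":0,"ay":0,"az":-10,"jaw":-1},{"tx":0,"ty":0,"tz":0,"ax":0,"ay":0,"az":-10,"jaw":-1},{"tx":0,"ty":0,"tz":0,"ax":0,"ay":0,"az":-10,"jaw":-1},{"tx":0,"ty":0,"tz":0,"ax":0,"ay":0,"az":-10,"jaw":-1},{"tx":0,"ty":0,"tz":0,"ax":0,"ay":0,"az":-10,"jaw":-1},{"tx":0,"ty":0,"tz":0,"ax":0,"ay":0,"az":-10,"jaw":-1},{"tx":0,"ty":0,"tz":0,"ax":0,"ay":0,"az":-10,"jaw":-1},{"tx":0,"ty":0,"tz":0,"ax":0,"ay":0,"az":-10,"jaw":-1}]' && python3 -m handwheel '[{"tx":0,"ty":0,"tz":0,"ax":0,"ay":0,"az":-10,"jaw":-1},{"tx":0,"ty":0,"tz":0,"ax":0,"ay":0,"az":-10,"jaw":-1},{"tx":0,"ty":0,"tz":0,"ax":0,"ay":0,"az":-10,"jaw":-1},{"tx":0,"ty":0,"tz":0,"ax":0,"ay":0,"az":-10,"jaw":-1},{"tx":0,"ty":0,"tz":0,"ax":0,"ay":0,"az":-10,"jaw":-1},{"tx":0,"ty":0,"tz":0,"ax":0,"ay":0,"az":-10,"jaw":-1},{"tx":0,"ty":0,"tz":0,"ax":0,"ay":0,"az":-10,"jaw":-1},{"tx":0,"ty":0,"tz":0,"ax":0,"ay":0,"az":-10,"jaw":-1},{"tx":-0.037,"ty":0.003,"tz":0,"ax":0,"ay":0,"az":0,"jaw":-1},{"tx":-0.037,"ty":0.003,"tz":0,"ax":0,"ay":0,"az":0,"jaw":-1}]'
```

```text
time: 7.7
ee_pos: [0.4452, -0.114, 0.121]
tcp_rot: [-180.0, -0.0, 138.4]
wrist_force: [-0.3, 0.9, 0.7]
opening: 0.0002
grasp_force: 0.0
time: 8.95
ee_pos: [0.5004, -0.0633, 0.1212]
tcp_rot: [-180.0, 0.0, -142.0]
wrist_force: [0.7, -0.8, 0.6]
opening: -0.0001
grasp_force: 0.0
```

```bash
python3 -m handwheel '[{"tx":0,"ty":0,"tz":0.019,"ax":0,"ay":0,"az":0,"jaw":-1},{"tx":0,"ty":0,"tz":0.019,"ax":0,"ay":0,"az":0,"jaw":-1},{"tx":0,"ty":0,"tz":0.019,"ax":0,"ay":0,"az":0,"jaw":-1},{"tx":0,"ty":0,"tz":0.004,"ax":0,"ay":0,"az":0,"jaw":-1},{"tx":0,"ty":0,"tz":0.004,"ax":0,"ay":0,"az":0,"jaw":-1},{"tx":0,"ty":0,"tz":0.004,"ax":0,"ay":0,"az":0,"jaw":-1},{"tx":0,"ty":0,"tz":0.004,"ax":0,"ay":0,"az":0,"jaw":-1},{"tx":0,"ty":0,"tz":0.004,"ax":0,"ay":0,"az":0,"jaw":-1},{"tx":0,"ty":0,"tz":0,"ax":0,"ay":0,"az":0,"jaw":-1},{"tx":0,"ty":0,"tz":0,"ax":0,"ay":0,"az":0,"jaw":-1}]'
```

```text
time: 10.2
ee_pos: [0.5002, -0.0643, 0.0454]
tcp_rot: [-179.9, 0.0, -142.0]
wrist_force: [-3.6, -2.1, 5.7]
opening: 0.0001
grasp_force: 2.8
```

```bash
python3 -m handwheel '[{"tx":0,"ty":0,"tz":0.004,"ax":0,"ay":0,"az":0,"jaw":-1},{"tx":0,"ty":0,"tz":0.004,"ax":0,"ay":0,"az":0,"jaw":-1},{"tx":0,"ty":0,"tz":0.004,"ax":0,"ay":0,"az":0,"jaw":-1},{"tx":0,"ty":0,"tz":0.004,"ax":0,"ay":0,"az":0,"jaw":-1},{"tx":0,"ty":0,"tz":0.003,"ax":0,"ay":0,"az":0,"jaw":-1},{"tx":0,"ty":0,"tz":0.002,"ax":0,"ay":0,"az":0,"jaw":-1},{"tx":0,"ty":0,"tz":0.001,"ax":0,"ay":0,"az":0,"jaw":-1},{"tx":0,"ty":0,"tz":0,"ax":0,"ay":0,"az":0,"jaw":-1},{"tx":0,"ty":0,"tz":0,"ax":0,"ay":0,"az":0,"jaw":-1},{"tx":0,"ty":0,"tz":0,"ax":0,"ay":0,"az":0,"jaw":-1}]'
```

```text
time: 11.45
ee_pos: [0.5003, -0.0641, 0.0235]
tcp_rot: [-179.9, 0.0, -142.0]
wrist_force: [-4.3, -3.8, 11.2]
opening: 0.0001
grasp_force: 5.7
```

```bash
python3 -m handwheel '[{"tx":0,"ty":0,"tz":0.001,"ax":0,"ay":0,"az":0,"jaw":-1},{"tx":0,"ty":0,"tz":0,"ax":0,"ay":0,"az":0,"jaw":-1},{"tx":0,"ty":0,"tz":0,"ax":0,"ay":0,"az":0,"jaw":-1},{"tx":0,"ty":0,"tz":0,"ax":0,"ay":0,"az":0,"jaw":-1},{"tx":0,"ty":0,"tz":0,"ax":0,"ay":0,"az":0,"jaw":-1},{"tx":0,"ty":0,"tz":0,"ax":0,"ay":0,"az":0,"jaw":-1},{"tx":0,"ty":0,"tz":0,"ax":0,"ay":0,"az":0,"jaw":-1},{"tx":0,"ty":0,"tz":0,"ax":0,"ay":0,"az":0,"jaw":-1},{"tx":0,"ty":0,"tz":0,"ax":0,"ay":0,"az":0,"jaw":-1},{"tx":0,"ty":0,"tz":0,"ax":0,"ay":0,"az":0,"jaw":-1}]'
python3 - <<'E'
from workcell import optics
import cv2,numpy as np
a=optics.camera('scene')['color'][150:400,100:450];b=optics.camera('top')['color'][60:310,150:400]
cv2.imwrite('pics/open.png',np.hstack([a,b])[...,::-1])
E
```

```text
time: 12.7
ee_pos: [0.5004, -0.0642, 0.023]
tcp_rot: [-179.9, 0.1, -142.0]
wrist_force: [-5.9, -4.2, 15.2]
opening: 0.0001
grasp_force: 7.8
```

View pics/open.png

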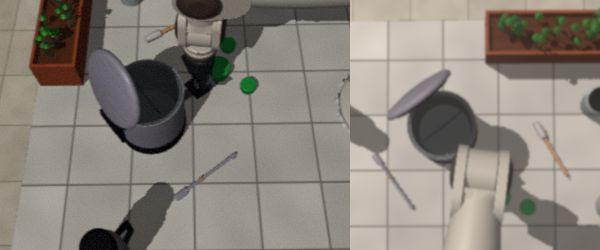

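Both views show the lid fully open (left crop, around (115,90)), with the fingertip on the pedal near (200,80). The pedal is on its stop at 15 N, so I'll hold it there.

```bash
for i in 1 2 3; do python3 -m handwheel '[{"tx":0,"ty":0,"tz":0,"ax":0,"ay":0,"az":0,"jaw":-1},{"tx":0,"ty":0,"tz":0,"ax":0,"ay":0,"az":0,"jaw":-1},{"tx":0,"ty":0,"tz":0,"ax":0,"ay":0,"az":0,"jaw":-1},{"tx":0,"ty":0,"tz":0,"ax":0,"ay":0,"az":0,"jaw":-1},{"tx":0,"ty":0,"tz":0,"ax":0,"ay":0,"az":0,"jaw":-1},{"tx":0,"ty":0,"tz":0,"ax":0,"ay":0,"az":0,"jaw":-1},{"tx":0,"ty":0,"tz":0,"ax":0,"ay":0,"az":0,"jaw":-1},{"tx":0,"ty":0,"tz":0,"ax":0,"ay":0,"az":0,"jaw":-1},{"tx":0,"ty":0,"tz":0,"ax":0,"ay":0,"az":0,"jaw":-1},{"tx":0,"ty":0,"tz":0,"ax":0,"ay":0,"az":0,"jaw":-1}]' | grep -E "time|force|ee"; done
```

```text
time: 14.05
ee_pos: [0.5004, -0.0642, 0.023]
wrist_force: [-5.9, -3.9, 15.0]
grasp_force: 7.8
time: 15.3
ee_pos: [0.5004, -0.0642, 0.0229]
wrist_force: [-6.7, -3.9, 15.4]
grasp_force: 7.8
time: 16.55
ee_pos: [0.5004, -0.0641, 0.0229]
wrist_force: [-5.4, -4.1, 16.0]
grasp_force: 7.8
```

```bash
for i in 1 2 3; do python3 -m handwheel '[{"tx":0,"ty":0,"tz":-0.0013,"ax":0,"ay":0,"az":0,"jaw":-1},{"tx":0,"ty":0,"tz":-0.0013,"ax":0,"ay":0,"az":0,"jaw":-1},{"tx":0,"ty":0,"tz":-0.0013,"ax":0,"ay":0,"az":0,"jaw":-1},{"tx":0,"ty":0,"tz":-0.0013,"ax":0,"ay":0,"az":0,"jaw":-1},{"tx":0,"ty":0,"tz":-0.0013,"ax":0,"ay":0,"az":0,"jaw":-1},{"tx":0,"ty":0,"tz":-0.0013,"ax":0,"ay":0,"az":0,"jaw":-1},{"tx":0,"ty":0,"tz":-0.0013,"ax":0,"ay":0,"az":0,"jaw":-1},{"tx":0,"ty":0,"tz":-0.0013,"ax":0,"ay":0,"az":0,"jaw":-1},{"tx":0,"ty":0,"tz":-0.0013,"ax":0,"ay":0,"az":0,"jaw":-1},{"tx":0,"ty":0,"tz":-0.0013,"ax":0,"ay":0,"az":0,"jaw":-1}]' | grep -E "time|wrist|ee"; done
```

```text
time: 17.8
ee_pos: [0.5001, -0.0637, 0.0345]
wrist_force: [3.0, -1.2, 4.3]
time: 19.05
ee_pos: [0.4998, -0.0636, 0.0473]
wrist_force: [3.6, 2.4, 4.3]
time: 20.3
ee_pos: [0.4994, -0.0639, 0.0599]
wrist_force: [-0.3, -0.7, 0.6]
```

```bash
python3 -m handwheel '[{"tx":0,"ty":0,"tz":-0.002,"ax":0,"ay":0,"az":0,"jaw":-1},{"tx":0,"ty":0,"tz":-0.005,"ax":0,"ay":0,"az":0,"jaw":-1},{"tx":0,"ty":0,"tz":-0.03,"ax":0,"ay":0,"az":0,"jaw":-1},{"tx":0,"ty":0,"tz":-0.04,"ax":0,"ay":0,"az":0,"jaw":-1},{"tx":0,"ty":0,"tz":-0.04,"ax":0,"ay":0,"az":0,"jaw":-1},{"tx":0.04,"ty":0,"tz":-0.03,"ax":0,"ay":0,"az":0,"jaw":-1},{"tx":0.05,"ty":0,"tz":0,"ax":0,"ay":0,"az":0,"jaw":-1},{"tx":0.05,"ty":0,"tz":0,"ax":0,"ay":0,"az":0,"jaw":-1},{"tx":0,"ty":0,"tz":0,"ax":0,"ay":0,"az":0,"jaw":-1},{"tx":0,"ty":0,"tz":0,"ax":0,"ay":0,"az":0,"jaw":-1}]'
python3 - <<'E'
from workcell import optics
import cv2,numpy as np
from h import *
s=optics.camera('scene');a=s['color'][100:400,100:450];t=optics.camera('top');b=t['color'][60:360,150:400]
cv2.imwrite('pics/end.png',np.hstack([a,b])[...,::-1])
for c in(s,t):
    for g in greens(c): print(*g[:4])
E
```

```text
time: 21.55
ee_pos: [0.3898, -0.1501, 0.2077]
tcp_rot: [-180.0, 0.0, -142.0]
wrist_force: [-0.1, 0.2, -0.1]
opening: -0.0001
grasp_force: 0.0
[348. 235.] 0.3693 -0.0518 0.0253
[318. 218.] 0.4462 -0.1058 0.0381
[328. 195.] 0.4161 -0.1813 0.0259
[144. 184.] 0.9436 -0.2297 0.0283
[159. 119.] 0.9296 -0.472 0.0338
[280. 284.] 0.3669 -0.0624 0.0172
[298. 255.] 0.4467 -0.1116 0.03
[397.  82.] 0.9359 -0.3852 0.0359
```

View pics/end.png

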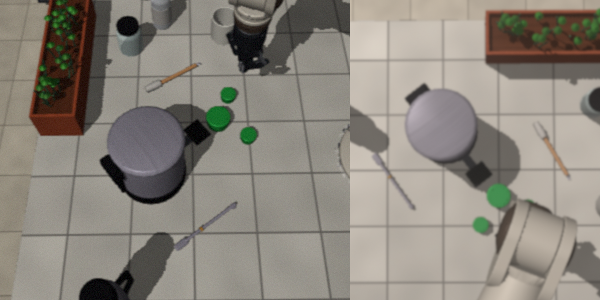

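The lid is shut and the pedal is up near (197,132) in the left crop. The tub stands clear at (218,118), nothing else has moved, and the hand is clear.

```bash
python3 -c "
from workcell import workorder;print(workorder.job_done())"
```

```text
the job is handed in; nothing more can be done
None
```

The job is handed in, with no verdict returned: the tub was slid about 81 mm from the pedal, the pedal was held on its stop for about 5 s and let up over about 3.5 s, and the last pictures show the lid shut, the bystanders in view unmoved and the hand clear.

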